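# Stack the fired-clay burger on the plate

## Robot

A 7-joint arm with a two-finger parallel gripper is mounted at the origin on the work surface. World frame = base frame: x ahead of the robot, y to its left, z up, the work surface at z = 0. Lengths are in mm, angles in rad, forces in N, time in s.
With the tool pointing down it reaches from about 425 to 875 mm from the base axis. Payload 4.7 kg.
Tool frame: the origin (TCP) lies between the finger pads; the fingertips stand 8 mm ahead of it and the grasp point (between the pads) lies 11 mm behind it; z points along the fingers, y is the line along which they close (so a half turn about z gives the same grasp; the last joint's range is limited). The gripper opens to 85 mm and grips with 20 to 120 N. Pads are 22 mm wide; open, the fingers measure 114 mm over their backs; the gripper's body (76 mm by 85 mm) begins 54 mm behind the grasp point. The pads swing forward as they close: fully open they stand 13 mm farther back than shut.
Start: joints at [-1.127, 0.321, -0.07, 1.45, 0.023, 1.371, -0.057], TCP at [270.875, 590.89, 239.349] pointing down, gripper open.
Joint ranges: [-2.86, 2.86], [-0.3, 2.09], [-1.38, 1.24], [0.06, 2.45], [-1.56, 4.7], [0.09, 2.05], [-2.69, 2.69]. Speed limits (rad/s): [2.57, 2.57, 3.14, 3.14, 3.14, 3.14, 3.14].

## Interface

Orientations are given as a unit quaternion [x, y, z, w].
In Python, from bench import * gives the robot as it stands.
- The arm moves only by the shell command python3 -m handwheel 'ROWS' [FORCE]. ROWS is text: rows parted by semicolons, each of 7 numbers parted by spaces: the shift along the tool's x, y, z in units of 0.75 m (1.0 is 0.75 m), then the turn, a rotation vector about the tool's x, y, z in units of pi rad (1.0 is pi rad), then the closure, from -1 (fully open) to 1 (shut). A call has 1 to 10 rows; each row is the pose to reach, as a shift and turn from the pose commanded when the call began, along the tool's axes at that moment, turning the shorter way round; what a row does not reach only later rows make up. A row lasts 1/10 s, in which the tool goes at most 50 mm and 8.59 degrees, less where a joint would pass 70% of its speed; a pose out of reach is approached as far as the arm can. A call with a number of a shift or a turn outside -1 to 1 is refused whole. A call with a gripper value outside its range is refused whole. The fingers move at their own pace and stop on an object; FORCE is the grip in N (left out, the last holds). Time passes only in rows, so rows that repeat a pose let the fingers close. It gives the time, the measured TCP pose, the force, the opening and the grip force at its end, in the units of the state.
- state(): the state, without advancing time (a new reading comes with each control period).
- grab_frame(name): name is "side" or "top"; returns the picture (384x512x3 uint8, red, green, blue); there is no depth.
- calibration(name): a dict with "fx", "fy", "cx", "cy" (pixels), "world_from_camera" (4x4, takes a point from camera to world coordinates). Camera axes: x right, y up, looking along -z (the intrinsics and any distortion apply to the point x, -y, -z); pixel columns grow to the right and rows downward; lengths in mm; the calibration is good to about 2 mm. A picture is of the moment at which its call begins. calibration takes no time and is no camera call.
- job_done(): hands the job in; it is judged then, once.
The state is a dict: "time_s": time; "joint_positions": joint angles; "joint_vel": joint speeds; "tau": joint torques, N m; "position": TCP position; "tcp_rot": TCP orientation; "contact_force": force on the tool from outside, world axes, zero at the start; "ft_torque": the same for the moment, N m; "finger_gap": opening from 0.0 (shut) to 1.0 (fully open); "grasp_force": force on a finger pad.
Only numpy, scipy, OpenCV 4.12 (cv2) and the standard library are available. Lean on these libraries where they do the work, as an engineer would, in place of code of your own. Each camera call takes 0.05 s, during which the arm holds its last target. There are 200 camera calls.

## Task

Put the fired-clay burger together on the white plate of the banding wheel: first the thick flat bun bottom in the middle of the plate, then the thin patty on it, then the domed bun top, dome up, all lying flat and centred on one another. It is brittle: nobody has measured how high the wheel is screwed up, so lower each piece slowly until you feel it touch, do not drop it or press hard, let go, and leave the other things on the table where they are.

Things in the scene. Friction and masses are not known exactly. Their poses are not given: they have to be found in the camera images.
- bottom: Bun bottom: plain fired terracotta flat disc, 66 mm diameter, 22 mm thick (lowest 3 mm of the rim bevelled), about 0.15 kg. Origin at the centre of its underside, z axis up through the disc. It starts lying flat on the sloping face of the rack, so its z axis leans 30 degrees from vertical.
- patty: Patty: the same terracotta, thin flat disc, 60 mm diameter, 14 mm thick, about 0.075 kg. Origin at the centre of its underside, z axis up through the disc. Starts on the rack like the bun bottom.
- top: Bun top: the same terracotta, 66 mm diameter, straight rim 14 mm high, then a dome to 34 mm at the centre, about 0.15 kg. Origin at the centre of its flat underside, z axis through the dome. Starts on the rack, dome outwards.
- rack: Fixed wooden drying rack, 370 mm long (its y axis), origin on the table under its middle. Its plywood face slopes 30 degrees, rising from its low edge (rack -x, the robot's side) to its high edge (rack +x), 115 mm apart. The three pieces lie on it side by side along y, about 120 mm apart, in any order.
- face (a point): Middle of the rack's sloping face, on its surface, 55 mm above the table; axes as the rack's. A lip 8 mm high along the low edge keeps the pieces from sliding off. For fingers square to the face the tool is tilted 30 degrees, pointing down and towards rack +x, and closes along rack y.
- wheel: Fixed, rigid banding wheel that does not turn; origin on the table on its vertical axis. A 150 mm steel base, a column and a head with a white plate, 200 mm diameter, centred on the axis. The plate's floor is flat out to 65 mm from the axis, its rim 6 mm higher. The head's height is not reported: the floor is somewhere between 55 and 97 mm above the table.
- knife: Bystander: wooden modelling knife, 170 mm long, 14 mm high, lying beside the wheel. Origin near its middle on the table, x along its length.
- loop: Bystander: loop tool, wooden handle and steel wire loop, 158 mm long, 12 mm high, lying on the other side of the wheel. Origin near its middle on the table, x along its length.
- bowl: Bystander: small terracotta bowl, 100 mm diameter, 50 mm high, beside one end of the rack. Origin at the centre of its foot.
- jar: Bystander: glass jar, 72 mm diameter, 85 mm high, beside the other end of the rack. Origin at the centre of its foot.
- batten: Bystander: wooden rolling batten, 300 x 30 x 12 mm, lying behind the rack. Origin at the centre of its underside, y along its length.
- wedge: Bystander: rounded wooden block, 70 x 110 x 28 mm, to the right of the wheel. Origin at the centre of its underside.
- cup: Bystander: blue mug, 76 mm diameter, 80 mm high, to the left of the wheel. Origin at the centre of its foot.
Things that resemble listed ones, but are neither listed nor needed, are in the scene too. Leave any yellow look-alike of the top alone.

How it is judged:
By the outcome, as a careful person would: the job done as asked, in the order asked, and still so for the second after the job is handed in, with the robot touching nothing.
It also fails if it takes over 58 s, if anything falls off the work surface, if the arm or the gripper's body presses on something with over 40 N, if the wrist force passes 120 N, or if a joint passes its speed limit or range.

## Working session

There is one attempt and no reset: what is moved stays moved. The work goes in short steps, Python scripts to look and compute and a shell command to move; the robot and the scene stay as the last step left them, time stands still between calls to the robot, and variables do not carry over. Pictures are saved under pics/ and viewed, at most 10 in all, crops included, and the job is handed in when it is done.

```bash
ls; mkdir -p pics; python3 - <<'E'
from bench import *
import cv2,numpy as np
np.set_printoptions(precision=4,suppress=True)
for n in("side","top"):
    f=grab_frame(n);cv2.imwrite(f"pics/{n}0.png",f[:,:,::-1]);print({k:(np.array(v)if k=="world_from_camera" else v) for k,v in calibration(n).items()})
print(state())
E
```

```text
pics
{'fx': 349.2026801026142, 'fy': 349.2026801026142, 'cx': 252.3007156544006, 'cy': 192.52776078102235, 'world_from_camera': array([[   0.7687,    0.3817,   -0.5133,   37.3208],
       [  -0.6396,    0.446 ,   -0.6261, -667.5698],
       [  -0.0101,    0.8096,    0.5869,  680.6809],
       [   0.    ,    0.    ,    0.    ,    1.    ]])}
{'fx': 353.14015380446585, 'fy': 353.14015380446585, 'cx': 245.57078070223704, 'cy': 194.09314429126863, 'world_from_camera': array([[   0.0158,    0.9911,   -0.1322,  446.8919],
       [  -0.9998,    0.0146,   -0.01  ,   -0.7605],
       [  -0.008 ,    0.1323,    0.9912, 1095.4428],
       [   0.    ,    0.    ,    0.    ,    1.    ]])}
{'time_s': 0.1, 'joint_positions': array([-1.1269,  0.3218, -0.0701,  1.4516,  0.0226,  1.3708, -0.0569]), 'joint_vel': array([-0.0003, -0.0016, -0.0018, -0.0032,  0.0004, -0.0006, -0.0003]), 'tau': array([ -0.0002, -49.4878,  -0.384 , -31.5205,   0.013 ,   0.0076,
         0.    ]), 'position': array([270.6692, 590.4402, 238.3106]), 'tcp_rot': array([ 0.2132,  0.977 , -0.0009, -0.0001]), 'contact_force': array([ 0.2224, -0.2058,  0.3994]), 'ft_torque': array([-0.0047, -0.0089,  0.0135]), 'grasp_force': 0.0, 'finger_gap': 1.003445443027772}
```

View pics/side0.png

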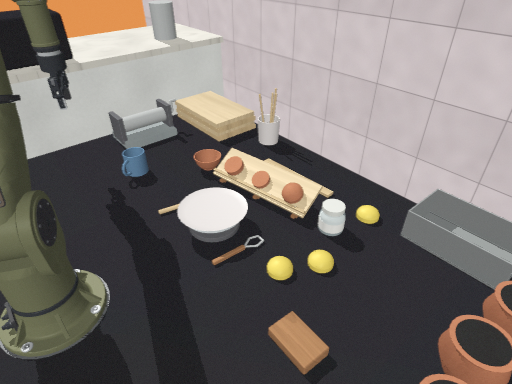

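View pics/top0.png

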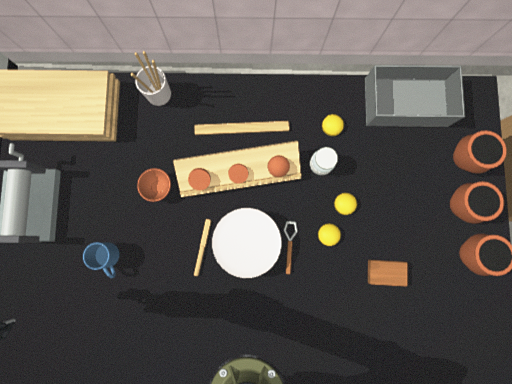

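The side view shows the rack pieces at about (233,165) bottom, (261,179) patty and (292,193) domed top, with the plate at (213,211). The top view has them at (200,180), (239,173) and (279,167), with the plate at (246,243). The bowl and jar are past the rack ends, and the yellow look-alikes are to the right.

```bash
cat > h.py <<'E'
from bench import *
import cv2,numpy as np
from scipy.spatial.transform import Rotation as R
np.set_printoptions(precision=4,suppress=True)
def ray(n,u,v):
    c=calibration(n);T=np.array(c["world_from_camera"])
    d=np.array([(u-c["cx"])/c["fx"],-(v-c["cy"])/c["fy"],-1]);d=T[:3,:3]@d
    return T[:3,3],d/np.linalg.norm(d)
def proj(n,P):
    c=calibration(n);T=np.array(c["world_from_camera"]);p=(np.atleast_2d(P)-T[:3,3])@T[:3,:3]
    return np.c_[c["cx"]-c["fx"]*p[:,0]/p[:,2],c["cy"]+c["fy"]*p[:,1]/p[:,2]]
def tri(a,b):
    (p,d),(q,e)=ray("side",*a),ray("top",*b)
    s=np.linalg.lstsq(np.c_[d,-e],q-p,rcond=None)[0];A=p+s[0]*d;B=q+s[1]*e
    return (A+B)/2,np.linalg.norm(A-B)
def onplane(n,uv,P0,nn):
    p,d=ray(n,*uv);return p+d*((P0-p)@nn)/(d@nn)
def blobs(f,kind):
    h=cv2.cvtColor(f,cv2.COLOR_RGB2HSV)
    m={"clay":cv2.inRange(h,(0,110,50),(12,255,255)),"white":cv2.inRange(h,(0,0,105),(180,60,255))}[kind]
    m=cv2.morphologyEx(m,cv2.MORPH_OPEN,np.ones((3,3)))
    cs,_=cv2.findContours(m,cv2.RETR_EXTERNAL,cv2.CHAIN_APPROX_NONE)
    return [cv2.convexHull(c) for c in cs if cv2.contourArea(c)>80]
def cen(c):
    M=cv2.moments(c);return np.array([M["m10"]/M["m00"],M["m01"]/M["m00"]])
def goto(pos,rot):   # delta from measured pose in move units
    s=state();r=R.from_quat(s["tcp_rot"])
    d=r.inv().apply(np.array(pos)-s["position"])/750;w=(r.inv()*rot).as_rotvec()/np.pi
    print("pos",s["position"],"shift",d,"turn",w,"rows>=",max(np.linalg.norm(d)*15,np.linalg.norm(w)*180/8.59))
E
python3 - <<'E'
from h import *
for n in("side","top"):
    f=cv2.cvtColor(cv2.imread(f"pics/{n}0.png"),cv2.COLOR_BGR2RGB)
    for k in("clay","white"):
        for c in blobs(f,k):
            e=cv2.fitEllipse(c);p=cen(c)
            if k=="clay" or (e[1][0]>30 and p[1]>150): print(n,k,p,"ell",np.round(np.r_[e[0],e[1],e[2]],1),cv2.boundingRect(c))
s=cv2.imread("pics/side0.png")[130:260,150:350];t=cv2.imread("pics/top0.png")[110:290,140:340]
cv2.imwrite("pics/z.png",np.vstack([cv2.resize(s,(600,390),interpolation=2)[:330],cv2.resize(t,(600,540),interpolation=2)[:270]]))
E
```

```text
side clay [475.8439 343.2255] ell [471.2 363.3  80.7 181.4  28.7] (420, 281, 92, 103)
side clay [292.1733 192.5758] ell [292.2 192.6  20.1  20.9  62.9] (282, 183, 21, 20)
side clay [260.4722 179.1739] ell [260.5 179.2  16.5  17.7  54.9] (252, 171, 18, 17)
side clay [233.5654 165.5038] ell [233.6 165.5  17.5  18.7  45.8] (225, 157, 18, 18)
side clay [207.2091 158.5138] ell [207.3 158.4  22.1  26.4  89.7] (194, 149, 27, 22)
side white [212.0636 209.6247] ell [212.2 209.7  45.7  70.9  84.1] (177, 187, 71, 47)
top clay [486.8835 254.4436] ell [488.2 254.7  42.5  58.1  99.2] (459, 234, 53, 42)
top clay [477.0725 201.8449] ell [477.1 201.8  42.3  54.3  87.4] (450, 181, 54, 42)
top clay [198.8609 178.775 ] ell [199.  178.8  21.6  21.9 149.1] (188, 168, 22, 22)
top clay [153.4665 184.4936] ell [153.4 184.5  32.9  34.3  56.7] (137, 168, 34, 34)
top clay [238.0408 173.09  ] ell [238.  173.2  19.   19.5 151.5] (229, 164, 19, 19)
top clay [278.0648 165.9382] ell [278.1 165.9  21.   21.5  93.6] (268, 156, 21, 21)
top clay [479.9803 151.5803] ell [479.9 151.6  41.4  54.3  75.7] (453, 130, 54, 43)
top white [246.2674 242.5233] ell [246.2 242.5  69.8  70.7   2.6] (212, 208, 70, 70)
top white [ 40.294  204.8611] ell [ 40.9 205.4  31.7  81.5   5.2] (26, 169, 29, 72)
top white [ 13.3411 203.9306] ell [ 13.3 202.8  30.8  92.    6. ] (0, 169, 30, 73)
```

View pics/z.png

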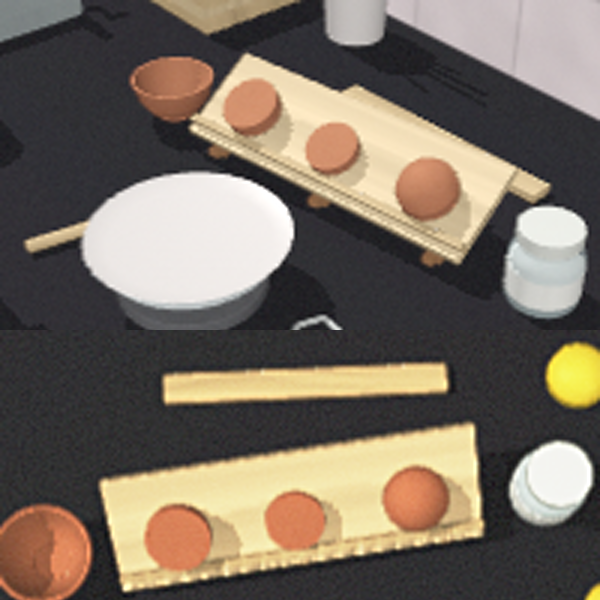

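Crops: the pieces show clean outlines, and the rack face corners are readable in both views. Side: high edge (231.7,148.3)–(321.7,186.7), low edge (213.3,171.7)–(303.3,217.3).

```bash
python3 - <<'E'
from h import *
S=dict(HL=(231.7,148.3),HR=(321.7,186.7),LL=(213.3,171.7),LR=(303.3,217.3))
T=dict(HL=(174,160.7),HR=(297.7,141.7),LL=(181.3,196),LR=(300.7,178.3))
C={}
for k in S: C[k],e=tri(S[k],T[k]);print(k,C[k],e)
print("len",np.linalg.norm(C["HL"]-C["HR"]),np.linalg.norm(C["LL"]-C["LR"]))
P={}
for k,a,b in(("bottom",(233.57,165.5),(198.86,178.78)),("patty",(260.47,179.17),(238.04,173.09)),("top",(292.17,192.58),(278.06,165.94)),("plate",(212.2,209.7),(246.2,242.5))):
    P[k],e=tri(a,b);print(k,P[k],e,[tri(np.add(a,.5),np.add(b,.5))[0]])
d=P["bottom"]-P["top"];print("spacing",np.linalg.norm(d),"yaw pieces",np.degrees(np.arctan2(-d[0],d[1])))
for k in("H","L"):
    d=C[k+"L"]-C[k+"R"];print(k,"yaw",np.degrees(np.arctan2(-d[0],d[1])))
p=P["plate"]
for n,uv in(("side",[(177,209),(247.5,209)]),("top",[(211.3,242.5),(281,242.5),(246,207.5),(246,277.5)])):
    q=[onplane(n,u,p,np.array([0,0,1])) for u in uv];print(n,np.array(q)-p,[np.linalg.norm((x-p)[:2]) for x in q])
E
```

```text
HL [676.4478 221.7782  82.9384] 2.8212028435869185
HR [ 739.0578 -140.8582   81.5956] 3.163367289954587
LL [579.8373 205.0919  32.922 ] 0.005654424957076351
LR [ 642.0308 -159.3393   26.4902] 3.06298482028068
len 368.0040270289825 369.75605595952703
bottom [627.5284 149.138   64.9728] 1.207534424730168 [array([627.0006, 147.2501,  63.9627])]
patty [647.3298  33.5194  59.7232] 1.2895136662964475 [array([646.6712,  31.5529,  58.9282])]
top [670.4951 -85.5891  61.4663] 1.0533336576663455 [array([669.6916, -87.5722,  60.9051])]
plate [442.3044   6.1163  58.2755] 1.9213687260760073 [array([441.6224,   4.194 ,  57.8763])]
spacing 238.6530482059977 yaw pieces 10.37314462147816
H yaw 9.795685150722381
L yaw 9.684740070565695
side [[-75.7547  68.6661  -0.    ]
 [ 77.7158 -62.3387  -0.    ]] [np.float64(102.24387083214911), np.float64(99.62857147458003)]
top [[  -0.7908  101.1238   -0.    ]
 [   2.4267 -101.671    -0.    ]
 [ 103.0299    1.6863   -0.    ]
 [ -98.7836   -1.4776   -0.    ]] [np.float64(101.12693634794448), np.float64(101.6999409916209), np.float64(103.0437209716892), np.float64(98.79462143956233)]
```

```bash
cat >> h.py <<'E'
psi=np.radians(9.9);xr=np.array([np.cos(psi),np.sin(psi),0]);yr=np.array([-np.sin(psi),np.cos(psi),0])
nrm=-.5*xr+np.array([0,0,np.cos(np.pi/6)])
Rt=R.from_matrix(np.c_[np.cross(yr,-nrm),yr,-nrm]);Rd=R.from_matrix(np.c_[np.cross(yr,[0,0,-1]),yr,[0,0,-1]])
mid=np.array([651.1,30.6,55.])
PX=dict(bottom=((199.1,179.0),11),patty=((238.3,173.3),7),top=((278.3,166.2),7))
def base(k):
    uv,h=PX[k];return onplane("top",uv,mid+h*nrm,nrm)-h*nrm
E
python3 - <<'E'
from h import *
for k in PX: b=base(k);print(k,b,"slope,y:",(b-mid)@np.cross(yr,nrm),(b-mid)@yr)
b=base("bottom");goto(b+110*nrm,Rt)
E
```

```text
bottom [632.6627 148.9058  56.2572] slope,y: 2.514357536415819 119.71401652468488
patty [650.4551  32.9256  54.8641] slope,y: -0.2718855211817925 2.4018258367883676
top [673.4339 -85.9728  56.1311] slope,y: 2.262129534934857 -118.67677815677744
pos [270.6692 590.4402 238.3106] shift [-0.6236 -0.3755  0.1164] turn [-0.0507 -0.1617 -0.1872] rows>= 11.057552181236497
```

```bash
T='-0.6236 -0.3755 0.1164 -0.0507 -0.1617 -0.1872 -1'; python3 -m handwheel '-0.6236 -0.3755 0.1164 -0.0507 -0.1617 -0.1872 -1;-0.6236 -0.3755 0.1164 -0.0507 -0.1617 -0.1872 -1;-0.6236 -0.3755 0.1164 -0.0507 -0.1617 -0.1872 -1;-0.6236 -0.3755 0.1164 -0.0507 -0.1617 -0.1872 -1;-0.6236 -0.3755 0.1164 -0.0507 -0.1617 -0.1872 -1;-0.6236 -0.3755 0.1164 -0.0507 -0.1617 -0.1872 -1;-0.6236 -0.3755 0.1164 -0.0507 -0.1617 -0.1872 -1;-0.6236 -0.3755 0.1164 -0.0507 -0.1617 -0.1872 -1;-0.6236 -0.3755 0.1164 -0.0507 -0.1617 -0.1872 -1;-0.6236 -0.3755 0.1164 -0.0507 -0.1617 -0.1872 -1' 30
python3 - <<'E'
from h import *
goto(base("bottom")+70*nrm,Rt)
E
```

```text
time_s: 1.1
position: [549.8, 181.2, 160.2]
tcp_rot: [-0.083, 0.962, 0.023, 0.259]
contact_force: [0.7, 0.6, -0.6]
finger_gap: 1.001
grasp_force: 0.0
pos [549.771  181.1563 160.1523] shift [-0.0186 -0.0615  0.0773] turn [ 0.0005  0.0005 -0.0003] rows>= 1.50742635494931
```

```bash
python3 -m handwheel '-0.0186 -0.0615 0.0773 0 0 0 -1;-0.0186 -0.0615 0.0773 0 0 0 -1;-0.0186 -0.0615 0.0773 0 0 0 -1;-0.0186 -0.0615 0.0773 0 0 0 -1;-0.0186 -0.0615 0.0773 0 0 0 -1;-0.0186 -0.0615 0.0773 0 0 0 -1'
python3 - <<'E'
from h import *
s=state();P=s["position"];z=R.from_quat(s["tcp_rot"]).apply([0,0,1]);y=R.from_quat(s["tcp_rot"]).apply([0,1,0])
im=[]
for n in("side","top"):
    f=grab_frame(n)[:,:,::-1].copy()
    q=proj(n,[P,P+8*z-13*z+42*y,P-5*z-42*y,base("bottom")+22*nrm])[:, :]
    x,yy=np.int32(q[3]);c=f[yy-50:yy+50,x-65:x+65];c=cv2.resize(c,(780,600),interpolation=cv2.INTER_CUBIC)[:300*2]
    for a,col in zip(q,((0,255,255),(255,0,0),(0,255,0),(255,0,255))): cv2.circle(c,tuple(np.int32((a-[x-65,yy-50])*6+3)),3,col,-1)
    im.append(cv2.resize(c,(390,300)))
cv2.imwrite("pics/a1.png",cv2.resize(np.hstack(im),(780,300)))
goto(base("bottom")+9*nrm,Rt)
E
```

```text
time_s: 1.7
position: [597.4, 146.6, 118.1]
tcp_rot: [-0.084, 0.962, 0.024, 0.259]
contact_force: [0.6, 0.5, 0.1]
finger_gap: 1.002
grasp_force: 0.0
pos [597.4773 146.1537 117.9856] shift [ 0.0008 -0.0047  0.0827] turn [0.0009 0.0007 0.0001] rows>= 1.2423417605293177
```

View pics/a1.png

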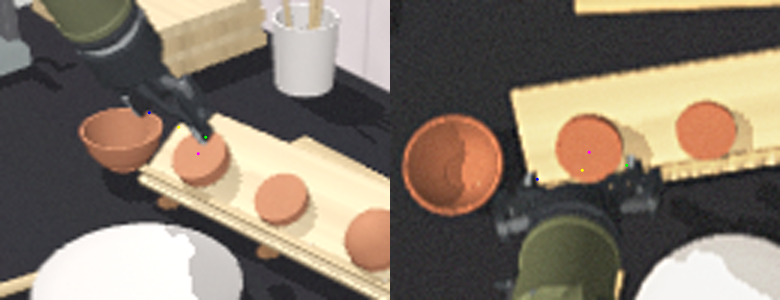

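The pieces and gripper line up: in the top crop the fingertips (about 527 and 645) straddle the disc at (590,150). I'm descending along the face normal.

```bash
python3 -m handwheel '0.0008 -0.0045 0.02 0 0 0 -1;0.0008 -0.0045 0.04 0 0 0 -1;0.0008 -0.0045 0.05 0 0 0 -1;0.0008 -0.0045 0.06 0 0 0 -1;0.0008 -0.0045 0.07 0 0 0 -1;0.0008 -0.0045 0.076 0 0 0 -1;0.0008 -0.0045 0.082 0 0 0 -1;0.0008 -0.0045 0.082 0 0 0 -1;0.0008 -0.0045 0.082 0 0 0 -1'
python3 - <<'E'
from h import *
goto(base("bottom")+9*nrm,Rt)
E
```

```text
time_s: 2.7
position: [628.1, 146.7, 63.6]
tcp_rot: [-0.083, 0.962, 0.023, 0.258]
contact_force: [0.4, -0.4, 0.2]
finger_gap: 1.001
grasp_force: 0.0
pos [628.1277 146.6777  63.6467] shift [-0.0007  0.0019 -0.0002] turn [ 0.0004  0.0003 -0.0003] rows>= 0.030261598307673592
```

```bash
python3 -m handwheel '0 0.001 0 0 0 0 -0.7;0 0.001 0 0 0 0 -0.6;0 0.001 0 0 0 0 -0.5;0 0.001 0 0 0 0 -0.4;0 0.001 0 0 0 0 0;0 0.001 0 0 0 0 1;0 0.001 0 0 0 0 1;0 0.001 0 0 0 0 1' 30
```

```text
time_s: 3.5
position: [627.8, 148.0, 64.5]
tcp_rot: [-0.083, 0.962, 0.024, 0.258]
contact_force: [-6.0, -0.7, 8.2]
finger_gap: 0.756
grasp_force: 30.4
```

```bash
python3 -m handwheel '0 0 -0.01 0 0 0 1;0 0 -0.03 0 0 0 1;0 0 -0.07 0 0 0 1;0 0 -0.12 0 0 0 1;0 0 -0.16 0 0 0 1;0 0 -0.16 0 0 0 1'
python3 - <<'E'
from h import *
goto([442,5,150],Rd)
E
```

```text
time_s: 4.1
position: [569.3, 137.6, 171.6]
tcp_rot: [-0.083, 0.961, 0.025, 0.261]
contact_force: [1.3, 0.7, -1.3]
finger_gap: 0.758
grasp_force: 34.2
pos [569.2859 137.5916 171.6454] shift [ 0.1847 -0.145  -0.0757] turn [ 0.0016  0.1689 -0.0003] rows>= 3.7013920455800315
```

```bash
python3 -m handwheel '0.02 -0.018 -0.009 0 0.02 0 1;0.06 -0.05 -0.025 0 0.06 0 1;0.1 -0.08 -0.04 0 0.1 0 1;0.14 -0.11 -0.057 0.001 0.13 0 1;0.17 -0.13 -0.07 0.0016 0.16 0 1;0.1847 -0.145 -0.0757 0.0016 0.1689 0 1;0.1847 -0.145 -0.0757 0.0016 0.1689 0 1;0.1847 -0.145 -0.0757 0.0016 0.1689 0 1;0.1847 -0.145 -0.0757 0.0016 0.1689 0 1'
python3 - <<'E'
from h import *
goto([442,5,105],Rd);print(state()["contact_force"])
for n in("side","top"): cv2.imwrite(f"pics/{n}1.png",grab_frame(n)[:,:,::-1])
s=cv2.imread("pics/side1.png")[100:250,120:320];t=cv2.imread("pics/top1.png")[150:300,150:350]
cv2.imwrite("pics/b.png",cv2.resize(np.hstack([s,t]),(800,300),interpolation=cv2.INTER_CUBIC))
E
```

```text
time_s: 5.0
position: [441.6, 5.5, 147.0]
tcp_rot: [-0.086, 0.996, -0.002, -0.002]
contact_force: [0.1, 0.2, -1.7]
finger_gap: 0.756
grasp_force: 34.2
pos [441.5942   5.4663 146.9744] shift [-0.0007 -0.0005  0.056 ] turn [-0.001  -0.0015  0.    ] rows>= 0.8395798222651626
[ 0.1093  0.1974 -1.6718]
```

View pics/b.png

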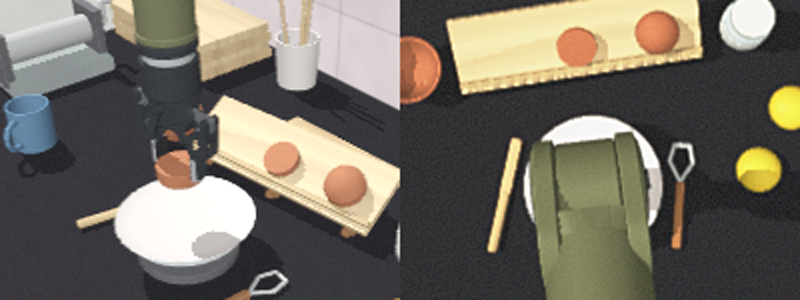

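The side crop shows the bottom held level at (180,168) over the plate, and the knife and loop are untouched. I'll lower it in small guarded steps that stop when contact is felt.

```bash
cat > guard.py <<'E'
from h import *
import sys
s=state();f=s["contact_force"][2];print(s["position"],f);sys.exit(f>float(sys.argv[1]))
E
python3 -m handwheel '0 0 0.02 0 0 0 1;0 0 0.04 0 0 0 1;0 0 0.05 0 0 0 1;0 0 0.056 0 0 0 1;0 0 0.056 0 0 0 1' >/dev/null && python3 guard.py 0.5 &&
python3 -m handwheel '0 0 0.002 0 0 0 1;0 0 0.004 0 0 0 1;0 0 0.006 0 0 0 1;0 0 0.008 0 0 0 1'>/dev/null && python3 guard.py 0.5 &&
python3 -m handwheel '0 0 0.002 0 0 0 1;0 0 0.004 0 0 0 1;0 0 0.006 0 0 0 1;0 0 0.008 0 0 0 1'>/dev/null && python3 guard.py 0.5 &&
python3 -m handwheel '0 0 0.002 0 0 0 1;0 0 0.004 0 0 0 1;0 0 0.006 0 0 0 1;0 0 0.008 0 0 0 1'>/dev/null && python3 guard.py 0.5 &&
python3 -m handwheel '0 0 0.002 0 0 0 1;0 0 0.004 0 0 0 1;0 0 0.004 0 0 0 1'>/dev/null && python3 guard.py 0.5 &&
python3 -m handwheel '0 0 0.002 0 0 0 1;0 0 0.004 0 0 0 1;0 0 0.004 0 0 0 1'>/dev/null && python3 guard.py 0.5 &&
python3 -m handwheel '0 0 0.002 0 0 0 1;0 0 0.004 0 0 0 1;0 0 0.004 0 0 0 1'>/dev/null && python3 guard.py 0.5
```

```text
[440.9252   4.3533 104.8217] -2.1129072097511497False
```

```bash
sed -i 's/sys.exit(f>/sys.exit(int(f>/;s/argv\[1\]))/argv[1])))/' guard.py
python3 -m handwheel '-0.0006 0.0008 0.002 0 0 0 1;-0.0006 0.0008 0.004 0 0 0 1;-0.0006 0.0008 0.006 0 0 0 1;-0.0006 0.0008 0.008 0 0 0 1'>/dev/null && python3 guard.py 0 &&
python3 -m handwheel '0 0 0.002 0 0 0 1;0 0 0.004 0 0 0 1;0 0 0.006 0 0 0 1;0 0 0.008 0 0 0 1'>/dev/null && python3 guard.py 0 &&
python3 -m handwheel '0 0 0.002 0 0 0 1;0 0 0.004 0 0 0 1;0 0 0.006 0 0 0 1;0 0 0.008 0 0 0 1'>/dev/null && python3 guard.py 0 &&
python3 -m handwheel '0 0 0.002 0 0 0 1;0 0 0.004 0 0 0 1;0 0 0.004 0 0 0 1'>/dev/null && python3 guard.py 0 &&
python3 -m handwheel '0 0 0.002 0 0 0 1;0 0 0.004 0 0 0 1;0 0 0.004 0 0 0 1'>/dev/null && python3 guard.py 0 &&
python3 -m handwheel '0 0 0.002 0 0 0 1;0 0 0.004 0 0 0 1;0 0 0.004 0 0 0 1'>/dev/null && python3 guard.py 0 &&
python3 -m handwheel '0 0 0.002 0 0 0 1;0 0 0.004 0 0 0 1;0 0 0.004 0 0 0 1'>/dev/null && python3 guard.py 0
```

```text
[441.5518   4.931   99.1343] -0.36553713289719814
[441.369    4.8488  92.9353] -1.02626312130666
[441.3606   4.8298  86.9494] -1.9978382034891378
[441.153    4.798   83.8401] -1.3966639471942726
[441.1402   4.783   80.8457] -1.8339822705302267
[441.0909   4.7932  77.8383] -1.594614471233007
[441.0677   4.7429  74.8254] -1.2211609699430042
```

```bash

python3 -m handwheel '0 0 0.001 0 0 0 1;0 0 0.002 0 0 0 1;0 0 0.002 0 0 0 1'>/dev/null && python3 guard.py 0.3 &&
python3 -m handwheel '0 0 0.001 0 0 0 1;0 0 0.002 0 0 0 1;0 0 0.002 0 0 0 1'>/dev/null && python3 guard.py 0.3 &&
python3 -m handwheel '0 0 0.001 0 0 0 1;0 0 0.002 0 0 0 1;0 0 0.002 0 0 0 1'>/dev/null && python3 guard.py 0.3 &&
python3 -m handwheel '0 0 0.001 0 0 0 1;0 0 0.002 0 0 0 1;0 0 0.002 0 0 0 1'>/dev/null && python3 guard.py 0.3 &&
python3 -m handwheel '0 0 0.001 0 0 0 1;0 0 0.002 0 0 0 1;0 0 0.002 0 0 0 1'>/dev/null && python3 guard.py 0.3 &&
python3 -m handwheel '0 0 0.001 0 0 0 1;0 0 0.002 0 0 0 1;0 0 0.002 0 0 0 1'>/dev/null && python3 guard.py 0.3 &&
python3 -m handwheel '0 0 0.001 0 0 0 1;0 0 0.002 0 0 0 1;0 0 0.002 0 0 0 1'>/dev/null && python3 guard.py 0.3 &&
python3 -m handwheel '0 0 0.001 0 0 0 1;0 0 0.002 0 0 0 1;0 0 0.002 0 0 0 1'>/dev/null && python3 guard.py 0.3; python3 -c "from h import *;print(state())"
```

```text
[441.2097   4.7676  73.4827] -1.6002562346079858
[441.3401   4.7487  72.756 ] 6.629340488421383
{'time_s': 8.6, 'joint_positions': array([-0.7757,  0.0322,  0.7194,  2.1536, -0.0214,  0.9699,  1.6977]), 'joint_vel': array([-0.0008, -0.0012, -0.001 ,  0.0011, -0.0004, -0.0008, -0.0019]), 'tau': array([ -0.1929, -19.014 ,   0.3967, -25.669 ,   0.0034,  -1.0086,
        -0.05  ]), 'position': array([441.3401,   4.7487,  72.756 ]), 'tcp_rot': array([-0.0855,  0.9963, -0.0017, -0.0031]), 'contact_force': array([-3.2328, -0.441 ,  6.6293]), 'ft_torque': array([0.096 , 0.6617, 0.0628]), 'grasp_force': 34.85999003984034, 'finger_gap': 0.7519313334759432}
```

Contact felt at TCP z = 72.8 with about 8 N. I'll release and rise.

```bash

python3 -m handwheel '0 0 -0.001 0 0 0 -0.5;0 0 -0.001 0 0 0 -0.55;0 0 -0.001 0 0 0 -0.6;0 0 -0.001 0 0 0 -0.7;0 0 -0.001 0 0 0 -0.85;0 0 -0.001 0 0 0 -1;0 0 -0.001 0 0 0 -1;0 0 -0.001 0 0 0 -1;0 0 -0.001 0 0 0 -1'
python3 -m handwheel '0 0 -0.01 0 0 0 -1;0 0 -0.03 0 0 0 -1;0 0 -0.08 0 0 0 -1;0 0 -0.13 0 0 0 -1;0 0 -0.17 0 0 0 -1;0 0 -0.17 0 0 0 -1'
python3 - <<'E'
from h import *
goto(base("patty")+80*nrm,Rt)
E
```

```text
time_s: 9.5
position: [441.3, 4.8, 72.8]
tcp_rot: [-0.086, 0.996, -0.002, -0.003]
contact_force: [0.1, 0.7, 0.0]
finger_gap: 0.998
grasp_force: 0.0
time_s: 10.1
position: [444.8, 5.6, 205.0]
tcp_rot: [-0.086, 0.996, -0.001, 0.001]
contact_force: [0.1, 0.1, 0.4]
finger_gap: 0.997
grasp_force: 0.0
pos [444.8362   5.5919 204.9987] shift [-0.2227 -0.0107  0.1084] turn [-0.0007 -0.1658 -0.0003] rows>= 3.7192948194699706
```

```bash

python3 -m handwheel '-0.03 -0.001 0.01 0 -0.02 0 -1;-0.08 -0.004 0.03 0 -0.06 0 -1;-0.13 -0.006 0.05 0 -0.1 0 -1;-0.18 -0.008 0.08 0 -0.14 0 -1;-0.21 -0.01 0.1 0 -0.16 0 -1;-0.2227 -0.0107 0.1084 -0.0007 -0.1658 0 -1;-0.2227 -0.0107 0.1084 -0.0007 -0.1658 0 -1;-0.2227 -0.0107 0.1084 -0.0007 -0.1658 0 -1;-0.2227 -0.0107 0.1084 -0.0007 -0.1658 0 -1'
python3 - <<'E'
from h import *
for n in("side","top"): cv2.imwrite(f"pics/{n}2.png",grab_frame(n)[:,:,::-1])
s=cv2.imread("pics/side2.png")[120:270,130:330];t=cv2.imread("pics/top2.png")[150:300,150:350]
cv2.imwrite("pics/c.png",cv2.resize(np.hstack([s,t]),(800,300),interpolation=cv2.INTER_CUBIC))
for n in("side","top"):
    f=cv2.imread(f"pics/{n}2.png")[:,:,::-1].copy()
    for c in blobs(f,"clay"): print(n,cen(c),cv2.boundingRect(c))
goto(base("patty")+8*nrm,Rt)
E
```

```text
time_s: 11.0
position: [607.6, 25.7, 118.8]
tcp_rot: [-0.083, 0.963, 0.021, 0.254]
contact_force: [-0.8, 0.1, 0.0]
finger_gap: 1.003
grasp_force: 0.0
side [475.8466 343.2285] (420, 281, 92, 103)
side [211.7492 206.3947] (201, 198, 22, 18)
side [292.0621 192.6201] (282, 183, 21, 20)
side [260.3122 179.8739] (252, 173, 18, 15)
side [207.262 158.397] (194, 149, 27, 21)
top [486.8401 254.5058] (459, 234, 53, 42)
top [477.0988 201.924 ] (450, 181, 54, 42)
top [153.5005 184.4605] (137, 168, 34, 34)
top [238.0347 173.106 ] (229, 164, 19, 19)
top [278.1992 165.9369] (268, 156, 21, 21)
top [479.9538 151.5438] (453, 130, 54, 43)
pos [607.7566  25.7556 118.9557] shift [-0.008  -0.0003  0.0921] turn [-0.0003 -0.0024 -0.0001] rows>= 1.3873520051522048
```

View pics/c.png

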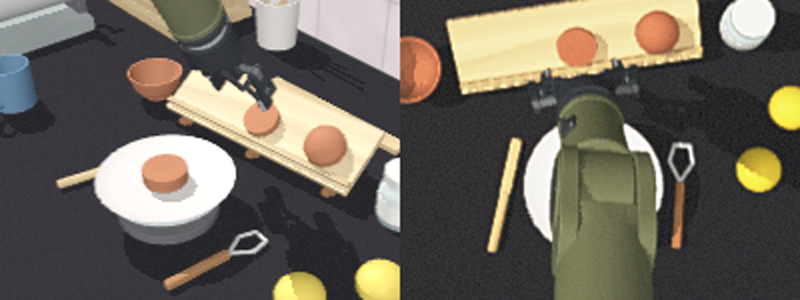

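The side crop shows the bottom lying flat near the plate's middle at (165,173); the gripper is above the patty.

```bash

python3 -m handwheel '-0.008 0 0.02 0 -0.002 0 -1;-0.008 0 0.04 0 -0.0024 0 -1;-0.008 0 0.06 0 -0.0024 0 -1;-0.008 0 0.075 0 -0.0024 0 -1;-0.008 0 0.085 0 -0.0024 0 -1;-0.008 0 0.092 0 -0.0024 0 -1;-0.008 0 0.092 0 -0.0024 0 -1;-0.008 0 0.092 0 -0.0024 0 -1'
python3 - <<'E'
from h import *
goto(base("patty")+8*nrm,Rt)
Z=np.array([0,0,1.])
print("bottom",onplane("side",(211.75,206.39),73.5*Z,Z),"plate side",onplane("side",(212.2,209.7),68.5*Z,Z),"plate top",onplane("top",(246.2,242.5),68.5*Z,Z))
E
```

```text
time_s: 11.9
position: [646.2, 32.2, 61.4]
tcp_rot: [-0.083, 0.962, 0.022, 0.258]
contact_force: [-0.3, -0.1, 0.4]
finger_gap: 1.003
grasp_force: 0.0
pos [646.2451  32.1534  61.428 ] shift [-0.0006  0.     -0.0002] turn [-0.0004 -0.0002 -0.0001] rows>= 0.010201520167185707
bottom [439.0872   3.2752  73.5   ] plate side [434.8474  -4.4543  68.5   ] plate top [443.163    5.5554  68.5   ]
```

```bash

python3 -m handwheel '0 0 0 0 0 0 -0.8;0 0 0 0 0 0 -0.65;0 0 0 0 0 0 -0.55;0 0 0 0 0 0 -0.45;0 0 0 0 0 0 -0.35;0 0 0 0 0 0 0;0 0 -0.001 0 0 0 1;0 0 -0.001 0 0 0 1;0 0 -0.001 0 0 0 1' 25
python3 -m handwheel '0 0 -0.01 0 0 0 1;0 0 -0.03 0 0 0 1;0 0 -0.07 0 0 0 1;0 0 -0.12 0 0 0 1;0 0 -0.16 0 0 0 1;0 0 -0.16 0 0 0 1;0 0 -0.16 0 0 0 1'
python3 - <<'E'
from h import *
goto([441.3,4.8,120],Rd)
E
```

```text
time_s: 12.8
position: [645.9, 32.2, 61.7]
tcp_rot: [-0.083, 0.962, 0.022, 0.257]
contact_force: [-0.5, 0.3, 1.2]
finger_gap: 0.677
grasp_force: 27.0
time_s: 13.5
position: [586.7, 22.5, 166.4]
tcp_rot: [-0.083, 0.962, 0.023, 0.258]
contact_force: [0.4, 0.5, -0.7]
finger_gap: 0.681
grasp_force: 27.3
pos [586.7411  22.4722 166.4376] shift [ 0.1999  0.01   -0.044 ] turn [ 0.0003  0.1669 -0.0002] rows>= 3.4968895418181427
```

```bash

python3 -m handwheel '0.02 0.001 -0.01 0 0.02 0 1;0.06 0.003 -0.025 0 0.06 0 1;0.1 0.005 -0.03 0 0.1 0 1;0.14 0.007 -0.038 0 0.13 0 1;0.18 0.009 -0.042 0 0.15 0 1;0.2 0.01 -0.044 0 0.1669 0 1;0.2 0.01 -0.044 0 0.1669 0 1;0.2 0.01 -0.044 0 0.1669 0 1;0.2 0.01 -0.044 0 0.1669 0 1;0.2 0.01 -0.044 0 0.1669 0 1'
python3 - <<'E'
from h import *
goto([441.3,4.8,103],Rd)
E
```

```text
time_s: 14.5
position: [441.6, 4.3, 119.5]
tcp_rot: [-0.086, 0.996, -0.001, -0.0]
contact_force: [0.1, -0.4, -1.1]
finger_gap: 0.68
grasp_force: 27.3
pos [441.6467   4.3147 119.5166] shift [0.0003 0.0007 0.022 ] turn [-0.0004 -0.0003 -0.0003] rows>= 0.33054746890597514
```

```bash

python3 -m handwheel '0.0003 0.0005 0.005 0 0 0 1;0.0003 0.0005 0.01 0 0 0 1;0.0003 0.0005 0.014 0 0 0 1;0.0003 0.0005 0.018 0 0 0 1;0.0003 0.0005 0.022 0 0 0 1;0.0003 0.0005 0.022 0 0 0 1'>/dev/null && python3 guard.py 0.8 &&
python3 -m handwheel '0 0 0.002 0 0 0 1;0 0 0.004 0 0 0 1;0 0 0.004 0 0 0 1'>/dev/null && python3 guard.py 0.8 &&
python3 -m handwheel '0 0 0.001 0 0 0 1;0 0 0.002 0 0 0 1;0 0 0.002 0 0 0 1'>/dev/null && python3 guard.py 0.8 &&
python3 -m handwheel '0 0 0.001 0 0 0 1;0 0 0.002 0 0 0 1;0 0 0.002 0 0 0 1'>/dev/null && python3 guard.py 0.8 &&
python3 -m handwheel '0 0 0.001 0 0 0 1;0 0 0.002 0 0 0 1;0 0 0.002 0 0 0 1'>/dev/null && python3 guard.py 0.8 &&
python3 -m handwheel '0 0 0.001 0 0 0 1;0 0 0.002 0 0 0 1;0 0 0.002 0 0 0 1'>/dev/null && python3 guard.py 0.8 &&
python3 -m handwheel '0 0 0.001 0 0 0 1;0 0 0.002 0 0 0 1;0 0 0.002 0 0 0 1'>/dev/null && python3 guard.py 0.8 &&
python3 -m handwheel '0 0 0.001 0 0 0 1;0 0 0.002 0 0 0 1;0 0 0.002 0 0 0 1'>/dev/null && python3 guard.py 0.8
python3 - <<'E'
from h import *
s=state();print(s["time_s"],s["position"],s["contact_force"],s["finger_gap"])
f=grab_frame("side")[:,:,::-1];cv2.imwrite("pics/side3.png",f);cv2.imwrite("pics/d.png",cv2.resize(f[150:250,150:280],(780,600),interpolation=cv2.INTER_CUBIC))
E
```

```text
[440.5138   4.5151 102.3815] -1.6182147897702297
[440.7089   4.5771  99.6682] -0.3925088896211646
[440.7589   4.5911  98.2678] -0.4207060072829478
[440.7379   4.5772  96.7307] -0.7084484927911111
[440.7299   4.5708  95.2152] -0.5865882752688693
[440.7207   4.5662  93.7053] -0.7905476675297561
[440.8823   4.5515  92.8941] 5.769856618038196
16.9 [440.8823   4.5515  92.8941] [-2.8859  0.0873  5.7699] 0.6803573583060498
```

View pics/d.png

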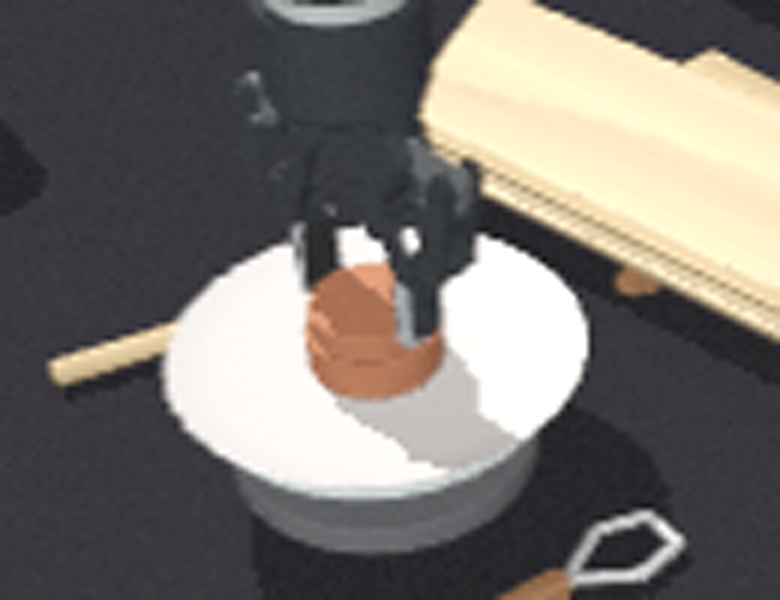

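The side crop shows the patty held flat against the bottom at (370,330), with contact at the expected height. Releasing and heading for the top.

```bash

python3 -m handwheel '0 0 -0.001 0 0 0 -0.36;0 0 -0.001 0 0 0 -0.42;0 0 -0.001 0 0 0 -0.5;0 0 -0.001 0 0 0 -0.6;0 0 -0.001 0 0 0 -0.8;0 0 -0.001 0 0 0 -1;0 0 -0.001 0 0 0 -1;0 0 -0.001 0 0 0 -1;0 0 -0.001 0 0 0 -1'
python3 -m handwheel '0 0 -0.01 0 0 0 -1;0 0 -0.03 0 0 0 -1;0 0 -0.08 0 0 0 -1;0 0 -0.13 0 0 0 -1;0 0 -0.15 0 0 0 -1;0 0 -0.15 0 0 0 -1;0 0 -0.15 0 0 0 -1'
python3 - <<'E'
from h import *
goto(base("top")+90*nrm,Rt)
E
```

```text
time_s: 17.85
position: [440.8, 4.6, 93.1]
tcp_rot: [-0.086, 0.996, -0.001, -0.001]
contact_force: [0.3, -0.3, 0.1]
finger_gap: 1.0
grasp_force: 0.0
time_s: 18.55
position: [440.9, 4.7, 205.5]
tcp_rot: [-0.086, 0.996, -0.001, -0.001]
contact_force: [0.1, 0.6, -0.6]
finger_gap: 0.997
grasp_force: 0.0
pos [440.8674   4.7462 205.4809] shift [-0.225  -0.1722  0.095 ] turn [-0.0003 -0.1672 -0.0002] rows>= 4.482213117258712
```

```bash

python3 -m handwheel '-0.03 -0.02 0.01 0 -0.02 0 -1;-0.07 -0.05 0.03 0 -0.06 0 -1;-0.11 -0.08 0.045 0 -0.1 0 -1;-0.15 -0.11 0.06 0 -0.13 0 -1;-0.19 -0.14 0.08 0 -0.15 0 -1;-0.225 -0.1722 0.095 0 -0.1672 0 -1;-0.225 -0.1722 0.095 0 -0.1672 0 -1;-0.225 -0.1722 0.095 0 -0.1672 0 -1;-0.225 -0.1722 0.095 0 -0.1672 0 -1;-0.225 -0.1722 0.095 0 -0.1672 0 -1'
python3 - <<'E'
from h import *
goto(base("top")+7.5*nrm,Rt)
for n in("side","top"): cv2.imwrite(f"pics/{n}4.png",grab_frame(n)[:,:,::-1])
s=cv2.imread("pics/side4.png")[160:260,150:280];t=cv2.imread("pics/top4.png")[140:240,210:340]
cv2.imwrite("pics/e.png",cv2.resize(np.hstack([s,t]),(796,306),interpolation=cv2.INTER_CUBIC))
E
```

```text
time_s: 19.55
position: [628.4, -93.2, 133.6]
tcp_rot: [-0.083, 0.963, 0.022, 0.257]
contact_force: [0.3, 0.0, 0.0]
finger_gap: 1.003
grasp_force: 0.0
pos [628.3541 -93.1774 133.6457] shift [-0.0012 -0.0008  0.1099] turn [-0.0002 -0.0006  0.0001] rows>= 1.649189292028275
```

View pics/e.png

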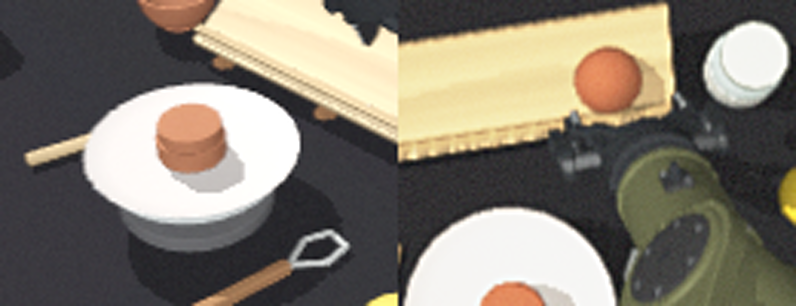

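The side crop shows bottom and patty stacked flat and concentric (157–226 vs 158–224 px). The top crop shows the fingers astride the dome at (608,80). Descending.

```bash

python3 -c "
from h import *
s=state();r=R.from_quat(s['tcp_rot']);P=s['position']
print((proj('top',[P+r.apply([0,40,-5]),P+r.apply([0,-40,-5])])-[210,140])*3.06+[398,0])"
python3 -m handwheel '-0.0012 -0.0008 0.03 0 0 0 -1;-0.0012 -0.0008 0.06 0 0 0 -1;-0.0012 -0.0008 0.075 0 0 0 -1;-0.0012 -0.0008 0.085 0 0 0 -1;-0.0012 -0.0008 0.095 0 0 0 -1;-0.0012 -0.0008 0.103 0 0 0 -1;-0.0012 -0.0008 0.11 0 0 0 -1;-0.0012 -0.0008 0.11 0 0 0 -1;-0.0012 -0.0008 0.11 0 0 0 -1'
python3 -c "
from h import *
goto(base('top')+7.5*nrm,Rt)"
```

```text
[[577.4364 116.7206]
 [665.2379 102.8504]]
time_s: 20.55
position: [670.9, -86.7, 63.9]
tcp_rot: [-0.083, 0.962, 0.022, 0.258]
contact_force: [-0.2, -1.0, 0.3]
finger_gap: 0.998
grasp_force: 0.0
pos [670.8558 -86.7301  63.9251] shift [0.0021 0.0004 0.0008] turn [-0.0002  0.0002  0.0001] rows>= 0.0343247749101607
```

```bash

python3 -m handwheel '0.002 0 0 0 0 0 -0.9;0.002 0 0 0 0 0 -0.75;0.002 0 0 0 0 0 -0.65;0.002 0 0 0 0 0 -0.6;0.002 0 0 0 0 0 -0.5;0.002 0 -0.0005 0 0 0 -0.3;0.002 0 -0.001 0 0 0 1;0.002 0 -0.001 0 0 0 1;0.002 0 -0.001 0 0 0 1' 25
python3 -m handwheel '0 0 -0.01 0 0 0 1;0 0 -0.03 0 0 0 1;0 0 -0.07 0 0 0 1;0 0 -0.12 0 0 0 1;0 0 -0.17 0 0 0 1;0 0 -0.17 0 0 0 1;0 0 -0.17 0 0 0 1'
python3 - <<'E'
from h import *
goto([441,4.6,135],Rd)
E
```

```text
time_s: 21.45
position: [669.2, -87.2, 63.1]
tcp_rot: [-0.083, 0.962, 0.022, 0.258]
contact_force: [-1.3, 1.2, 1.5]
finger_gap: 0.748
grasp_force: 27.9
time_s: 22.15
position: [606.2, -98.8, 175.0]
tcp_rot: [-0.082, 0.962, 0.023, 0.259]
contact_force: [-0.1, -0.4, -2.4]
finger_gap: 0.75
grasp_force: 28.6
pos [606.2161 -98.7647 175.0053] shift [ 0.1942  0.1733 -0.051 ] turn [ 0.0002  0.1676 -0.0005] rows>= 3.9789976790239017
```

```bash

python3 -m handwheel '0.02 0.018 -0.01 0 0.02 0 1;0.06 0.05 -0.025 0 0.06 0 1;0.1 0.085 -0.035 0 0.1 0 1;0.14 0.12 -0.043 0 0.13 0 1;0.17 0.15 -0.048 0 0.15 0 1;0.194 0.173 -0.051 0 0.1676 0 1;0.194 0.173 -0.051 0 0.1676 0 1;0.194 0.173 -0.051 0 0.1676 0 1;0.194 0.173 -0.051 0 0.1676 0 1;0.194 0.173 -0.051 0 0.1676 0 1'
python3 - <<'E'
from h import *
goto([441,4.6,116],Rd)
f=grab_frame("side")[:,:,::-1];cv2.imwrite("pics/side5.png",f);cv2.imwrite("pics/f.png",cv2.resize(f[140:240,150:280],(780,600),interpolation=cv2.INTER_CUBIC))
E
```

```text
time_s: 23.15
position: [441.6, 3.8, 133.9]
tcp_rot: [-0.085, 0.996, -0.001, -0.001]
contact_force: [0.1, -0.4, -1.4]
finger_gap: 0.747
grasp_force: 28.6
pos [441.5898   3.81   133.8785] shift [0.0005 0.0012 0.0238] turn [-0.0004 -0.0007 -0.0008] rows>= 0.3581131139102163
```

View pics/f.png

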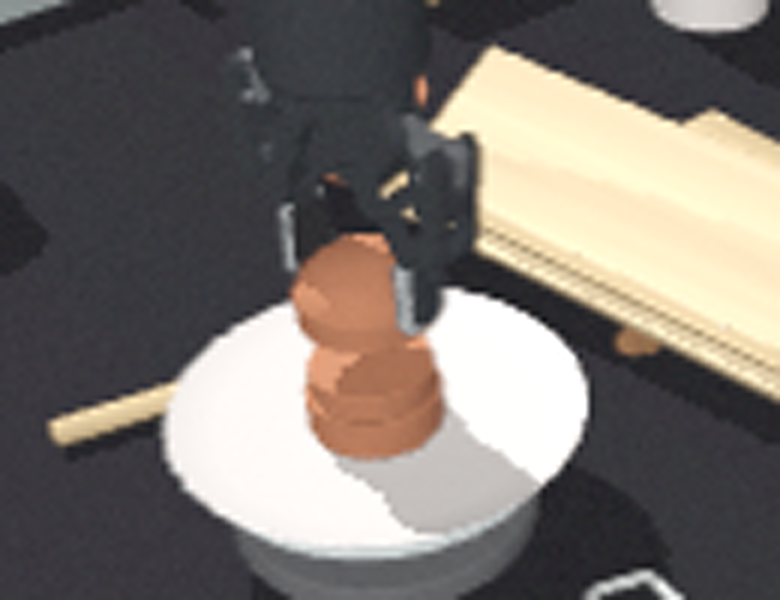

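The dome is held upright over the stack (left edge 292 px, which matches the stack once perspective is allowed for). Lowering with the guard.

```bash

python3 -m handwheel '0.0005 0.001 0.005 0 0 0 1;0.0005 0.001 0.01 0 0 0 1;0.0005 0.001 0.015 0 0 0 1;0.0005 0.001 0.02 0 0 0 1;0.0005 0.001 0.024 0 0 0 1;0.0005 0.001 0.024 0 0 0 1'>/dev/null && python3 guard.py 0.8 &&
python3 -m handwheel '0 0 0.002 0 0 0 1;0 0 0.004 0 0 0 1;0 0 0.004 0 0 0 1'>/dev/null && python3 guard.py 0.8 &&
python3 -m handwheel '0 0 0.001 0 0 0 1;0 0 0.002 0 0 0 1;0 0 0.002 0 0 0 1'>/dev/null && python3 guard.py 0.8 &&
python3 -m handwheel '0 0 0.001 0 0 0 1;0 0 0.002 0 0 0 1;0 0 0.002 0 0 0 1'>/dev/null && python3 guard.py 0.8 &&
python3 -m handwheel '0 0 0.001 0 0 0 1;0 0 0.002 0 0 0 1;0 0 0.002 0 0 0 1'>/dev/null && python3 guard.py 0.8 &&
python3 -m handwheel '0 0 0.001 0 0 0 1;0 0 0.002 0 0 0 1;0 0 0.002 0 0 0 1'>/dev/null && python3 guard.py 0.8 &&
python3 -m handwheel '0 0 0.001 0 0 0 1;0 0 0.002 0 0 0 1;0 0 0.002 0 0 0 1'>/dev/null && python3 guard.py 0.8 &&
python3 -m handwheel '0 0 0.001 0 0 0 1;0 0 0.002 0 0 0 1;0 0 0.002 0 0 0 1'>/dev/null && python3 guard.py 0.8
python3 -c "
from h import *
s=state();print(s['time_s'],s['contact_force'],s['ft_torque'],s['finger_gap']);goto([441,4.6,106],Rd)"
```

```text
[440.1334   5.2679 115.1925] -1.23528186849501
[440.4587   5.3294 112.619 ] -1.8033365118964417
[440.4971   5.3132 111.1891] -1.3637790463239936
[440.4573   5.3052 109.6305] -1.591679054989668
[440.4436   5.2926 108.1336] -1.0976011708697977
[440.5608   5.2925 106.8049] -1.3789649202291747
[440.6378   5.3381 106.5801] 12.13235669739892
25.6 [-5.2113 -0.7074 12.1324] [-0.0683  1.1718 -0.0336] 0.7489492565552188
pos [440.6378   5.3381 106.5801] shift [-0.0003 -0.0011  0.0008] turn [-0.0001 -0.0012 -0.0003] rows>= 0.026710645356501025
```

```bash

python3 -m handwheel '0 0 -0.001 0 0 0 -0.5;0 0 -0.001 0 0 0 -0.53;0 0 -0.001 0 0 0 -0.57;0 0 -0.001 0 0 0 -0.63;0 0 -0.001 0 0 0 -0.75;0 0 -0.001 0 0 0 -0.9;0 0 -0.001 0 0 0 -1;0 0 -0.001 0 0 0 -1;0 0 -0.001 0 0 0 -1'
python3 -m handwheel '0 0 -0.01 0 0 0 -1;0 0 -0.03 0 0 0 -1;0 0 -0.07 0 0 0 -1;0 0 -0.12 0 0 0 -1;0 0 -0.17 0 0 0 -1;0 0 -0.17 0 0 0 -1;0 0 -0.17 0 0 0 -1'
python3 -m handwheel '0 0.06 0 0 0 0 -1;0 0.12 0 0 0 0 -1;0 0.18 0 0 0 0 -1;0 0.24 0 0 0 0 -1;0 0.3 0 0 0 0 -1;0 0.3 0 0 0 0 -1;0 0.3 0 0 0 0 -1'
python3 - <<'E'
from h import *
for n in("side","top"): cv2.imwrite(f"pics/{n}6.png",grab_frame(n)[:,:,::-1])
s=cv2.imread("pics/side6.png")[150:250,150:280];t=cv2.imread("pics/top6.png")[190:290,180:310]
cv2.imwrite("pics/g.png",cv2.resize(np.hstack([s,t]),(796,306),interpolation=cv2.INTER_CUBIC))
for c in blobs(t[:,:,::-1].copy(),"clay"): print(cen(c)+[180,190])
print(onplane("top",(0,0),np.array([0,0,112.]),np.array([0,0,1.])) is None, proj("top",[[441,5,68.5],[441,5,105]]))
E
```

```text
time_s: 26.5
position: [440.5, 5.3, 106.0]
tcp_rot: [-0.086, 0.996, -0.001, -0.002]
contact_force: [-0.5, -0.4, 0.0]
finger_gap: 0.998
grasp_force: 0.0
time_s: 27.2
position: [441.4, 5.6, 234.5]
tcp_rot: [-0.086, 0.996, -0.0, -0.0]
contact_force: [-0.3, -0.1, -0.8]
finger_gap: 1.0
grasp_force: 0.0
time_s: 27.9
position: [401.4, 227.3, 231.5]
tcp_rot: [-0.087, 0.996, -0.002, -0.003]
contact_force: [0.1, 0.4, -0.2]
finger_gap: 1.003
grasp_force: 0.0
[246.5394 243.242 ]
False [[246.3811 243.261 ]
 [246.3062 243.3359]]
```

View pics/g.png

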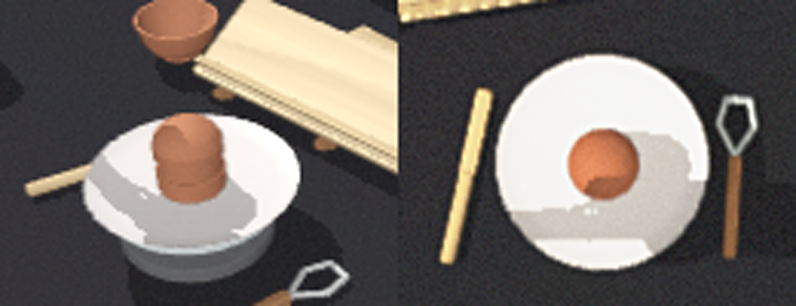

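The side crop shows the three pieces stacked flat and concentric, the small left shift of the dome being perspective. The top crop shows the stack centred on the plate at (246.5,243.2), against a plate centre of (246.3,242.5), with the knife and loop untouched.

```bash
python3 -c "
from bench import *
print(job_done())"
```

```text
the job is handed in; nothing more can be done
None
```

The burger is on the white plate in the order asked (bottom, patty, domed top), flat and centred in the last camera views; it was handed in at about 28 s, before any verdict came back.

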